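# Check the colour meter with its glass reference slide

### The arm

A 6-joint arm with a two-finger parallel gripper is mounted at the origin on a cart in front of the work surface, level with it; the furniture and walls round the work are solid. World frame = base frame: x ahead of the robot, y to its left, z up, the work surface at z = 0. Lengths are in m, angles in rad, forces in N, time in s.
With the tool pointing down it reaches from about 0.2 to 0.875 m from the base axis. Payload 3.4 kg.
Tool frame: the origin (TCP) lies midway between the tips of the shut fingers; the grasp point (between the pads) lies 19 mm behind it; z points along the fingers, y is the line along which they close (so a half turn about z gives the same grasp; the last joint's range is limited). The gripper opens to 94 mm and grips with 3 to 60 N. Pads are 16 mm wide; open, the fingers measure 119 mm over their backs; the gripper's body (75 mm by 177 mm) begins 78 mm behind the grasp point.
Start: joints at [-1.341, 0.276, 1.505, -0, 1.361, -0.121], TCP at [0.198, -0.54, 0.205] pointing down, gripper open.
Joint ranges: [-2.89, 2.89], [-0.75, 2.08], [0.22, 2.7], [-1.18, 4.32], [0.11, 2.71], [-2.7, 2.7]. Speed limits (rad/s): [2.57, 2.57, 3.14, 3.14, 3.14, 3.14].

### API

Orientations are given as a unit quaternion [w, x, y, z].
In Python, from workcell import * gives the robot as it stands.
- The arm moves only by the shell command python3 -m inch 'ROWS' [FORCE]. ROWS is JSON, a list of rows, each a list of 3 entries, a list of its own where there are three numbers: the shift along the world's x, y, z each as a share of 750 mm, from -1 to 1, then the turn, a rotation vector about the world's x, y, z each as a share of pi rad, from -1 to 1, then the closure, from 0 (fully open) to 1 (shut). A call has exactly 5 rows; each row is the pose to reach, as a shift and turn from the pose commanded when the call began, turning the shorter way round; what a row does not reach only later rows make up. A row lasts 1/8 s, in which the tool goes at most 62.5 mm and 10.7 degrees, less where a joint would pass 70% of its speed; a pose out of reach is approached as far as the arm can. A call with a number of a shift or a turn outside -1 to 1 is refused whole. A call with a gripper value outside its range is refused whole. The fingers move at their own pace and stop on an object; FORCE is the grip in N (left out, the last holds). Time passes only in rows, so rows that repeat a pose let the fingers close, or fill a call up. It gives the time, the measured TCP pose, the force, the opening and the grip force at its end, in the units of the state.
- get_obs(): the state, without advancing time (a new reading comes with each control period).
- read_camera(name): name is "side" or "top" or "wrist"; returns the picture (384x512x3 uint8, red, green, blue); there is no depth.
- calibration(name): a dict with "fx", "fy", "cx", "cy" (pixels), "rvec" (rotation vector, rad) and "tvec" (3), from world to camera coordinates, as OpenCV has them; the wrist camera has in their place "tool_from_camera" (4x4, takes a point from camera to tool coordinates, whose origin is the TCP and whose axes are the flange's). Camera axes: x right, y down, z forward; pixel columns grow to the right and rows downward; lengths in m; the calibration is good to about 2 mm. A picture is of the moment at which its call begins: read the wrist's pose just before it. calibration takes no time and is no camera call.
- hand_in(): hands the job in; it is judged then, once.
The state is a dict: "t": time; "q": joint angles; "qd": joint speeds; "joint_efforts": joint torques, N m; "tcp_pos": TCP position; "tcp_rot": TCP orientation; "ft_force": force on the tool from outside, world axes, zero at the start; "moment": the same for the moment, N m; "opening": finger opening in m; "grasp_force": force on a finger pad.
Only numpy, scipy, OpenCV 4.12 (cv2) and the standard library are available. Lean on these libraries where they do the work, as an engineer would, in place of code of your own. Each camera call takes 0.05 s, during which the arm holds its last target. There are 200 camera calls.

### The job

Check the roast-colour meter with its glass reference slide. Two slides lie on the rubber mat, one with its frosted label face up and one face down; the frosted end is the one with the small clipped corner, and on the slide that lies label up that corner is on the right when the clipped end points away from you (on the other it is on the left). Take the label-up slide by its plain end and push it, clipped end first and label up, gently into the meter's slot until the sprung stop inside is fully home, and finish the program while still holding it there, because the spring would push it back; leave the other slide where it lies.

Things in the scene. Friction and masses are not known exactly. Their poses are not given: they have to be found in the camera images.
- slide_up: the slide to use: glass plate 140 x 44 x 8 mm, 120 g, flat on the mat, frosted label face up. Origin: centre of its underside; +x along its length to the frosted end (last 38 mm of the upper face), +z up out of the label face. The corner at +x, -y is clipped 12 x 12 mm at 45 degrees: on the right when that end points away from the viewer. Yaw within 2.3 rad of the mat's x
- slide_up_grip (a point): where to hold slide_up, across its 44 mm width: (-45, 0, 4) mm in its frame, on the plain end, 25 mm from the plain end face, at half thickness; same axes as slide_up. With the slide home this point is at x = -65 mm of the meter, 29 mm before its guides
- slide_up_notched_end (a point): middle of the frosted end face of slide_up at half thickness: (70, 0, 4) mm in its frame, same axes
- slide_down: the other slide, to be left alone: same glass, size and mass, but lying frosted face down, so its clipped corner shows at +x, +y (left when the clipped end points away). Origin: centre of its underside as it lies, +x to its clipped end, +z up
- mat: black rubber mat 190 x 500 x 3 mm (x, y, z) fixed on the table, both slides lie on it. Origin: centre of its underside
- meter: roast-colour meter fixed on the table: grey housing 115 mm long (x = -25 to 90 mm), 100 mm wide, round black sensor head on its roof, 76 mm high in all. Origin: on the table under the slot's middle line; +x is the way a slide is pushed in (roughly away from the robot), +z up. Slot: along x, 47 mm wide about y = 0, floor at z = 32, roof at z = 43 mm, open to -x
- slot_mouth (a point): middle of the slot floor where the roof begins: (-8, 0, 32) mm in the meter's frame, same axes. Before it two flared steel guides narrow from 64 mm apart at x = -35 mm to the slot's 47 mm at x = -12 mm; between them a ramp rises from z = 28 mm at x = -40 mm to the floor; the roof's lip slopes up to z = 47 mm at x = -20 mm
- slot_home (a point): middle of the slot floor where the leading face of a fully home slide stands: (50, 0, 32) mm in the meter's frame, same axes. A fixed 45 degree steel key fills the right (-y) corner here: only a corner clipped on the right gets home, any other corner sticks about 7 mm short
- stop (a joint): sprung stop inside the slot, 26 mm wide: 0 m at rest, its face then at x = 38 mm of the meter; 0.012 m fully home, against a hard end. The spring pushes back with 1.8 N at rest, 4.4 N fully home

How it is judged:
By the outcome, as a careful person would: the job done as asked, in the order asked, and still so for the second after the job is handed in, while the arm keeps its last pose, push and grip.
It also fails if it takes over 40 s, if anything falls off the work surface, if the arm or the gripper's body presses on something with over 40 N, if the wrist force passes 120 N, or if a joint passes its speed limit or range.

## Working session

There is one attempt and no reset: what is moved stays moved. The work goes in short steps, Python scripts to look and compute and a shell command to move; the robot and the scene stay as the last step left them, time stands still between calls to the robot, and variables do not carry over. Pictures are saved under pics/ and viewed, at most 10 in all, crops included, and the job is handed in when it is done.

```bash
mkdir -p pics
python3 - <<'E'
from workcell import *
import cv2,numpy as np
print(get_obs())
for n in("top","side","wrist"):
    print(n,calibration(n)); im=read_camera(n)[:,:,::-1]; cv2.imwrite(f"pics/{n}0.png",im)
    if n!="wrist": cv2.imwrite(f"pics/{n}0b.png",cv2.resize(im,(800,600),interpolation=cv2.INTER_CUBIC))
E
```

```text
{'t': 0.0, 'q': array([-1.34100177e+00,  2.76615515e-01,  1.50610812e+00, -2.31250393e-05,
        1.36068839e+00, -1.21004123e-01]), 'qd': array([-7.01033021e-05,  4.88709991e-04,  9.92072112e-04,  1.14704339e-03,
       -5.09231656e-04,  9.00331646e-05]), 'joint_efforts': array([-4.47888115e-04, -4.04591238e+01, -2.37234181e+01,  7.00863032e-02,
        3.43234709e-02, -1.35190467e-04]), 'tcp_pos': array([ 0.19745399, -0.53944043,  0.20460301]), 'tcp_rot': array([-9.07725879e-04,  9.84656102e-01,  1.74503677e-01, -6.07474931e-05]), 'ft_force': array([0.45349341, 0.20018558, 0.37951049]), 'moment': array([-0.04210863,  0.00569742, -0.02535995]), 'grasp_force': 0.0, 'opening': 0.0940626399928337}
top {'fx': 372.33658725743265, 'fy': 372.33658725743265, 'cx': 259.954949838336, 'cy': 191.10702426297271, 'rvec': array([ 2.2461254 , -1.96678466,  0.20316132]), 'tvec': array([0.09194447, 0.59345059, 0.87438628])}
side {'fx': 425.7579294361058, 'fy': 425.7579294361058, 'cx': 251.55186501004144, 'cy': 196.0594528810409, 'rvec': array([ 0.60187433, -2.56739867,  1.33510069]), 'tvec': array([0.60070169, 0.10678331, 0.89262216])}
wrist {'fx': 277.95685432853276, 'fy': 277.95685432853276, 'cx': 258.2852100483805, 'cy': 190.35025678625527, 'tool_from_camera': array([[ 3.87459312e-04, -9.63918764e-01, -2.66196292e-01,
         7.77346262e-02],
       [ 9.99999915e-01,  4.11120431e-04, -3.31613169e-05,
        -3.45925673e-04],
       [ 1.41403550e-04, -2.66196256e-01,  9.63918842e-01,
        -1.79046560e-01],
       [ 0.00000000e+00,  0.00000000e+00,  0.00000000e+00,
         1.00000000e+00]])}
```

View pics/top0b.png

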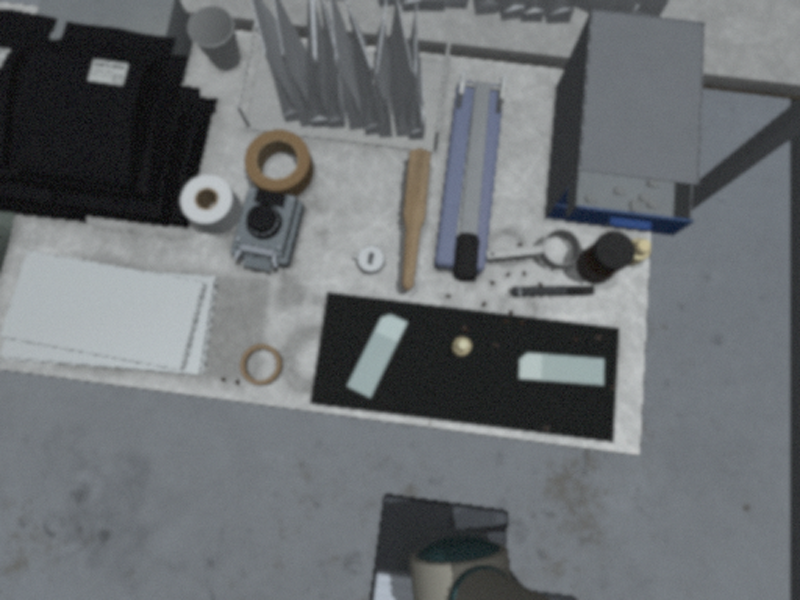

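View pics/side0b.png

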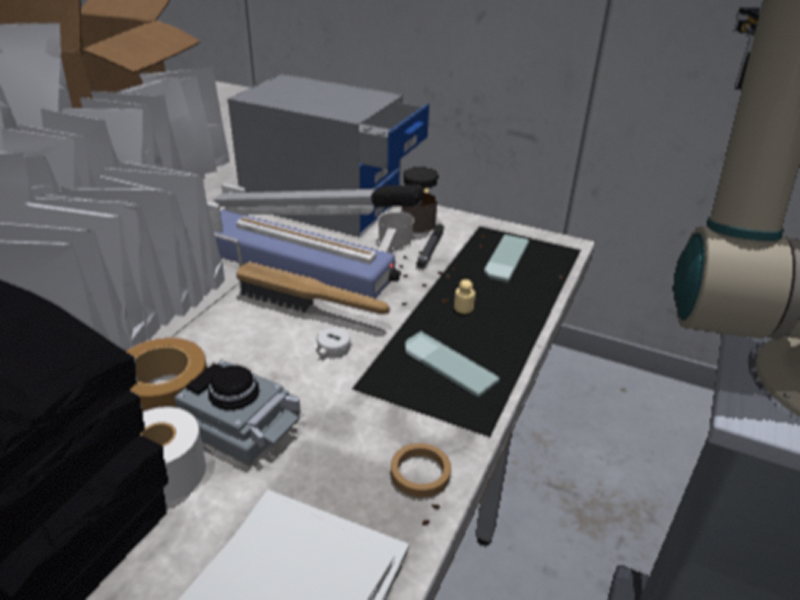

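```bash
cat > h.py <<'E'
import numpy as np,cv2
from workcell import *
from scipy.spatial.transform import Rotation as R
from scipy.optimize import least_squares
def cam(n,o=None):
    c=calibration(n)
    if n!="wrist":
        r=R.from_rotvec(c["rvec"]).as_matrix(); return c,r,np.array(c["tvec"])
    T=np.eye(4); q=o["tcp_rot"]; T[:3,:3]=R.from_quat([q[1],q[2],q[3],q[0]]).as_matrix(); T[:3,3]=o["tcp_pos"]
    M=np.linalg.inv(T@c["tool_from_camera"]); return c,M[:3,:3],M[:3,3]
def proj(k,P):
    c,r,t=k; p=np.atleast_2d(P)@r.T+t
    return np.c_[c["fx"]*p[:,0]/p[:,2]+c["cx"],c["fy"]*p[:,1]/p[:,2]+c["cy"]]
def atz(k,uv,z):
    c,r,t=k; d=np.array([(uv[0]-c["cx"])/c["fx"],(uv[1]-c["cy"])/c["fy"],1])@r; o=-r.T@t
    return o+d*(z-o[2])/d[2]
def tri(ks,uvs):
    A=[];b=[]
    for k,uv in zip(ks,uvs):
        c,r,t=k; d=np.array([(uv[0]-c["cx"])/c["fx"],(uv[1]-c["cy"])/c["fy"],1])@r; d/=np.linalg.norm(d)
        Q=np.eye(3)-np.outer(d,d); A.append(Q); b.append(Q@(-r.T@t))
    return np.linalg.lstsq(np.vstack(A),np.hstack(b),rcond=None)[0]
E
python3 - <<'E'
from h import *
t=cam("top"); s=cam("side"); f=.64
for n,p,z in [("R clip end",(519,367),.011),("R plain",(605,371),.011),("L top",(395,319),.011),("L bot",(360,392),.011),("head",(264,219),.076),("mat c",(467,366),.003),("cork",(462,346),.02)]:
    print(n,atz(t,np.array(p)*f,z).round(4))
for n,p,z in [("head",(232,383),.076),("cork",(465,298),.02)]: print(n,atz(s,np.array(p)*f,z).round(4))
T=cv2.imread("pics/top0.png");S=cv2.imread("pics/side0.png")
def crop(i,x,y,w,h,W,H): return cv2.resize(i[y:y+h,x:x+w],(W,H),interpolation=cv2.INTER_CUBIC)
a=crop(T,215,195,64,64,400,400); b=crop(T,325,215,64,64,400,400)
cv2.imwrite("pics/c1.png",np.hstack([a,b]))
a=crop(T,140,110,64,64,400,400); b=crop(S,105,225,96,96,400,400)
cv2.imwrite("pics/c2.png",np.hstack([a,b]))
E
```

```text
R clip end [ 0.4963 -0.0294  0.011 ]
R plain [ 0.5085 -0.1709  0.011 ]
L top [0.5489 0.1846 0.011 ]
L bot [0.4213 0.225  0.011 ]
head [0.6729 0.415  0.076 ]
mat c [0.4874 0.0552 0.003 ]
cork [0.5173 0.0687 0.02  ]
head [0.6657 0.4297 0.076 ]
cork [0.5142 0.0669 0.02  ]
```

View pics/c1.png

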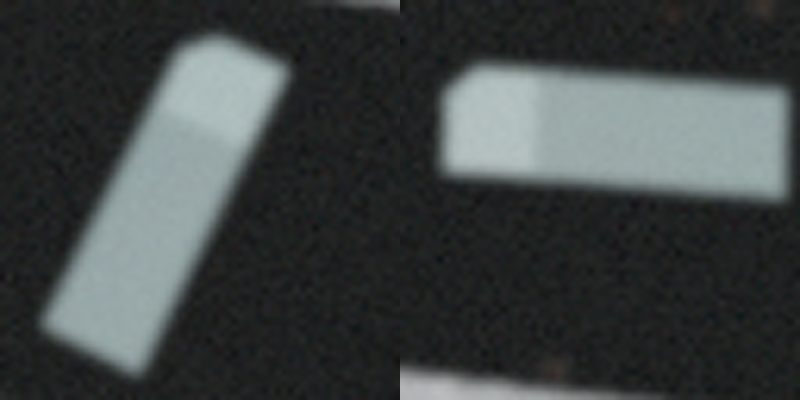

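View pics/c2.png

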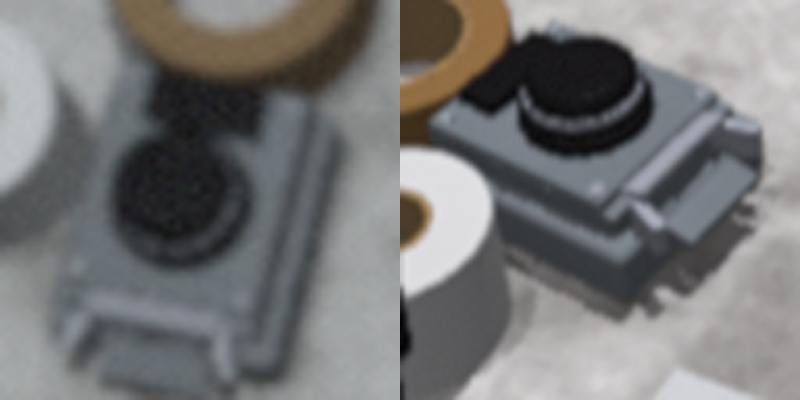

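Right-hand slide (c1 right): clipped end at the left and, heading that way, the clip (crop px 460,75) is on the right, so this is slide_up. On the left slide the clip is at (190,45), on the left, so it stays. The meter is at top-crop (180,220), with its mouth facing down towards the robot. Next I move above slide_up for a wrist view.

```bash
python3 -m inch '[[[0.206,0.263,-0.043],[0,0,0.2075],0],[[0.206,0.263,-0.043],[0,0,0.2075],0],[[0.206,0.263,-0.043],[0,0,0.2075],0],[[0.206,0.263,-0.043],[0,0,0.2075],0],[[0.206,0.263,-0.043],[0,0,0.2075],0]]'
python3 -m inch '[[[0.206,0.263,-0.043],[0,0,0.2075],0],[[0.206,0.263,-0.043],[0,0,0.2075],0],[[0.206,0.263,-0.043],[0,0,0.2075],0],[[0.206,0.263,-0.043],[0,0,0.2075],0],[[0.206,0.263,-0.043],[0,0,0.2075],0]]'
python3 - <<'E'
from h import *
o=get_obs(); im=read_camera("wrist")[:,:,::-1]
import pickle; pickle.dump(o,open("w1.pkl","wb"))
print(o["q"].round(3),o["tcp_pos"])
cv2.imwrite("pics/w1.png",im); cv2.imwrite("pics/w1b.png",cv2.resize(im,(800,600),interpolation=cv2.INTER_CUBIC))
E
```

```text
t: 0.78
tcp_pos: [0.3534, -0.3387, 0.1725]
tcp_rot: [-0.001, 0.876, 0.483, 0.0]
ft_force: [-0.3, -0.3, -0.3]
opening: 0.0942
grasp_force: 0.0
t: 1.4
tcp_pos: [0.5082, -0.1434, 0.1403]
tcp_rot: [-0.0, 0.675, 0.738, 0.0]
ft_force: [0.6, -0.2, 0.4]
opening: 0.0943
grasp_force: 0.0
[-4.070e-01  2.520e-01  1.709e+00  1.000e-03  1.181e+00 -4.950e-01] [ 0.50815447 -0.14339583  0.14025709]
```

View pics/w1b.png

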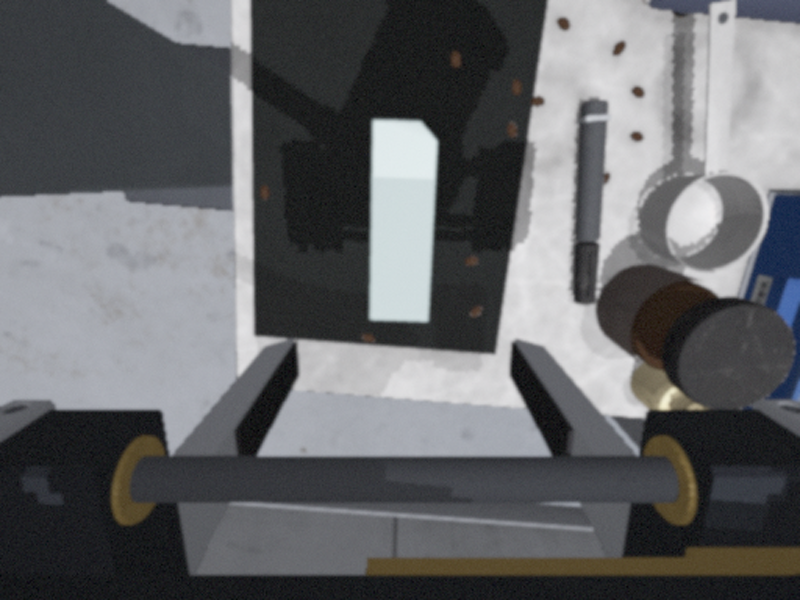

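Wrist view confirms: slide corners (371,119), clip (421,120)-(438,140) on the right, (430,322), (368,321); a tall jar stands at (735,350). Computing the slide pose, jar position and rough meter pose.

Run:
```python
from h import *
import pickle
o=pickle.load(open("w1.pkl","rb")); W=cam("wrist",o); T=cam("top"); S=cam("side")
M=np.array([[70,22],[70,-10],[58,-22],[-70,-22],[-70,22]])/1e3
w=(np.array([[371,119],[421,120],[438,140],[430,322],[368,321]])+.5)*.64-.5
c=np.array([[42,175],[42,92],[75,62],[390,85],[387,202]]); t=(c+.5)*.16-.5+[325,215]
def pts(p):
    a=R.from_euler('z',p[3]).as_matrix(); return np.c_[M,np.zeros(5)]@a.T+p[:3]
f=lambda p:np.r_[(proj(W,pts(p))-w).ravel(),(proj(T,pts(p))-t).ravel()*.7]
fw=lambda p:np.r_[(proj(W,pts(p))-w).ravel()]
for g in(f,fw):
    r=least_squares(g,[.503,-.1,.011,1.65]); print(r.x.round(4),r.fun.round(1))
p=r.x
cz=np.array([np.cos(p[3]),np.sin(p[3])]); print("grip",p[:2]-.045*cz)
q=o["tcp_rot"]; m=R.from_quat([q[1],q[2],q[3],q[0]]).as_matrix(); print("toolx yaw",np.arctan2(m[1,0],m[0,0]),o["tcp_pos"])
k=.64
print("jar",tri([T,S,W],np.array([[612,248],[421,175],[735,350]])*k))
f2=lambda x,y:((np.array([x,y])+.5)*.16-.5+[140,110])
g2=lambda x,y:((np.array([x,y])+.5)*.24-.5+[105,225])
print("head",tri([T,S],[f2(180,200),g2(178,80)]))
a=atz(T,f2(78,300),.06);b=atz(T,f2(218,335),.06);print("lip",a,b,np.arctan2(*(a-b)[[1,0]])-np.pi/2)
print("roll",tri([T,S],[np.array([207,198])*k,np.array([160,426])*k]))
```

```text
[ 0.5031 -0.0987  0.0133  1.628 ] [ 0.5 -0.5 -0.3 -0.1 -0.1 -0.1 -0.7  0.4  1.  -0.1  0.4 -0.2  0.7  0.4
  0.4  0.7 -0.3  0.8 -0.  -0.4]
[ 0.5031 -0.0988  0.0133  1.6279] [ 0.4 -0.4 -0.4  0.  -0.2 -0.  -0.8  0.4  1.  -0. ]
grip [ 0.5056272  -0.14369818]
toolx yaw 1.6587564737007292 [ 0.50815447 -0.14339583  0.14025709]
jar [ 0.68582084 -0.13919867  0.103305  ]
head [0.6742673  0.41967924 0.06657955]
lip [0.62622268 0.45403177 0.06      ] [0.61920409 0.39477196 0.06      ] -0.11788836947738379
roll [0.69703348 0.51534033 0.07075132]
```

```bash
python3 -m inch '[[[0.061,0.369,0.04],[0,0,-0.255],0],[[0.061,0.369,0.04],[0,0,-0.255],0],[[0.061,0.369,0.04],[0,0,-0.255],0],[[0.061,0.369,0.04],[0,0,-0.255],0],[[0.061,0.369,0.04],[0,0,-0.255],0]]'
python3 -m inch '[[[0.061,0.369,0.04],[0,0,-0.255],0],[[0.061,0.369,0.04],[0,0,-0.255],0],[[0.061,0.369,0.04],[0,0,-0.255],0],[[0.061,0.369,0.04],[0,0,-0.255],0],[[0.061,0.369,0.04],[0,0,-0.255],0]]'
python3 - <<'E'
from h import *
o=get_obs(); im=read_camera("wrist")[:,:,::-1]
import pickle; pickle.dump(o,open("w2.pkl","wb"))
print(o["q"].round(3),o["tcp_pos"],np.abs(o["qd"]).max())
cv2.imwrite("pics/w2.png",im); cv2.imwrite("pics/w2b.png",cv2.resize(im,(800,600),interpolation=cv2.INTER_CUBIC))
E
```

```text
t: 2.08
tcp_pos: [0.5433, 0.1076, 0.1681]
tcp_rot: [0.018, 0.912, 0.409, -0.021]
ft_force: [-32.1, -77.1, -3.5]
opening: 0.0938
grasp_force: 39.3
t: 2.7
tcp_pos: [0.6, 0.4079, 0.2012]
tcp_rot: [0.0, 1.0, 0.024, 0.0]
ft_force: [0.7, -1.3, -0.5]
opening: 0.094
grasp_force: 0.0
[ 5.020e-01  5.100e-01  1.144e+00 -1.000e-03  1.488e+00  2.025e+00] [0.59998045 0.40786969 0.20117589] 0.8122653605827644
```

View pics/w2b.png

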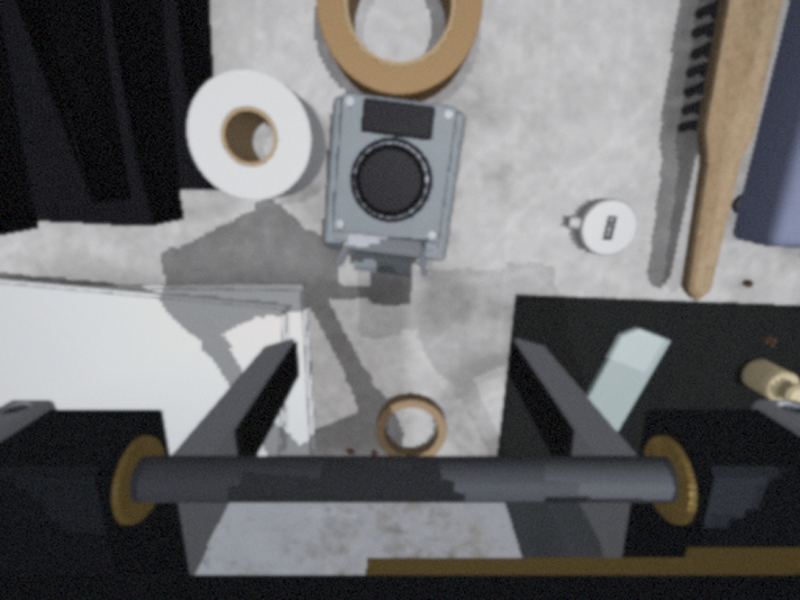

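Mid-move the wrist showed 77 N, so something was touched; I check the side and top views. In this picture: meter roof (330-465, 95-260), head centre (390,178), mouth at (385,250) pointing down; white roll (255,135).

Run:
```python
from h import *
s=read_camera("side")[:,:,::-1]; t=read_camera("top")[:,:,::-1]
cv2.imwrite("pics/s1.png",s);cv2.imwrite("pics/t1.png",t)
cv2.imwrite("pics/m1.png",np.vstack([cv2.resize(s[60:320,120:420],(520,450)) ,cv2.resize(t[170:290,190:400],(520,150))]))
```

```text
(no output)
```

View pics/m1.png

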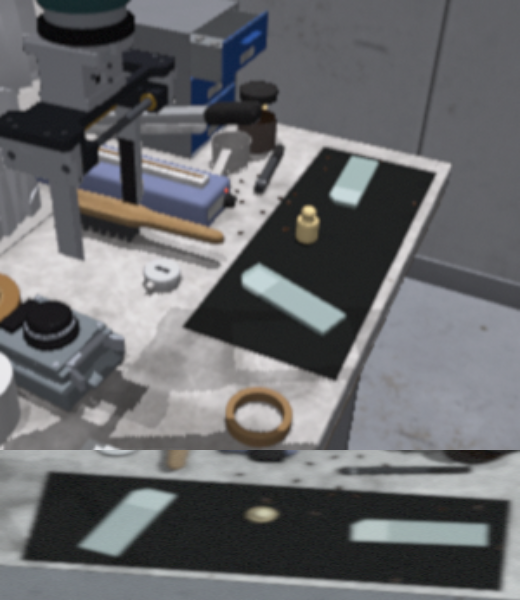

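Run:
```python
from h import *
T=cam("top");S=cam("side");k=.64
print("handle",tri([T,S],[np.array([467,250])*k,np.array([398,197])*k]), "lever far",tri([T,S],[np.array([480,90])*k,np.array([222,202])*k]))
a=cv2.imread("pics/side0.png");b=cv2.imread("pics/s1.png")
im=cv2.imread("pics/w2.png")[54:184,196:312]
cv2.imwrite("pics/w2c.png",cv2.resize(im,None,fx=4.5,fy=4.5,interpolation=cv2.INTER_CUBIC))
```

```text
handle [0.628193   0.08806496 0.17319062] lever far [0.93734674 0.09288271 0.09278508]
```

View pics/w2c.png

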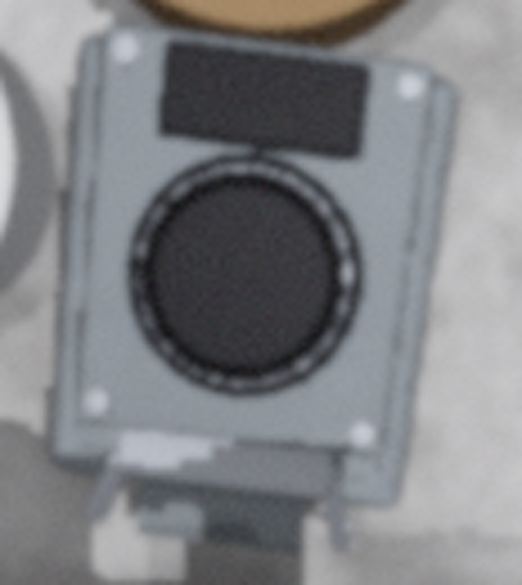

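Run:
```python
from h import *
import pickle
o=pickle.load(open("w2.pkl","rb")); W=cam("wrist",o); T=cam("top"); S=cam("side")
w=lambda x,y:(np.array([x,y])+.5)/4.5-.5+[196,54]
g2=lambda x,y:((np.array([x,y])+.5)*.24-.5+[105,225])
f2=lambda x,y:((np.array([x,y])+.5)*.16-.5+[140,110])
print("screw",tri([W,S],[w(95,402),g2(197,187)]),"head",tri([W,S],[w(245,272),g2(178,78)]),tri([W,S,T],[w(245,272),g2(178,78),f2(180,198)]))
for z in(.055,.062):
    P=np.array([atz(W,w(*p),z)[:2] for p in[(125,48),(410,85),(95,402),(362,433)]])
    b=P[:2].mean(0);f=P[2:].mean(0); print(z,P.round(4).tolist(),"f",f,"b",b,"yaws",np.arctan2(*(b-f)[::-1]),*[np.arctan2(-(d[0]),d[1]) for d in (P[0]-P[1],P[2]-P[3])], np.linalg.norm(P[0]-P[1]),np.linalg.norm(b-f))
h=atz(W,w(245,272),.075);print("head",h)
for n,p,z in [("lipL",(50,460),.03),("lipR",(397,505),.03),("guideL",(90,515),.045),("guideR",(340,545),.045),("rampL",(130,505),.028),("rampR",(298,550),.028)]:print(n,atz(W,w(*p),z))
```

```text
screw [0.64153413 0.45834966 0.05174428] head [0.67648518 0.42060852 0.06857039] [0.67549279 0.41988022 0.0668872 ]
0.055 [[0.7271, 0.452], [0.7221, 0.3831], [0.6426, 0.4585], [0.6379, 0.3893]] f [0.64022271 0.42388162] b [0.72458174 0.41754639] yaws -0.07495765382260916 -0.07183188156516528 -0.06738491843265829 0.06906114234911448 0.08459658147867993
0.062 [[0.726, 0.4511], [0.7211, 0.3837], [0.6433, 0.4575], [0.6387, 0.3898]] f [0.64102078 0.42362759] b [0.72356452 0.41742869] yaws -0.07495765382260872 -0.07183188156516473 -0.06738491843265715 0.06757503464636452 0.0827761709397658
head [0.67671298 0.42062191 0.075     ]
lipL [0.62313668 0.47455385 0.03      ]
lipR [0.61500829 0.37628527 0.03      ]
guideL [0.61095291 0.46103364 0.045     ]
guideR [0.60586883 0.39260841 0.045     ]
rampL [0.61102774 0.45214254 0.028     ]
rampR [0.60020292 0.40361521 0.028     ]
```

```bash
python3 -m inch '[[[-0.16,-0.371,0.052],[0,0,0.2513],0],[[-0.16,-0.371,0.052],[0,0,0.2513],0],[[-0.16,-0.371,0.052],[0,0,0.2513],0],[[-0.16,-0.371,0.052],[0,0,0.2513],0],[[-0.16,-0.371,0.052],[0,0,0.2513],0]]' 
python3 -m inch '[[[0.034,-0.365,-0.187],[0,0,0.2513],0],[[0.034,-0.365,-0.187],[0,0,0.2513],0],[[0.034,-0.365,-0.187],[0,0,0.2513],0],[[0.034,-0.365,-0.187],[0,0,0.2513],0],[[0.034,-0.365,-0.187],[0,0,0.2513],0]]' 40
python3 -c "
from h import *
o=get_obs();q=o['tcp_rot'];m=R.from_quat([q[1],q[2],q[3],q[0]]).as_matrix();print(o['tcp_pos'],m[1,0],np.arctan2(m[1,0],m[0,0]),o['q'].round(3))"
```

```text
t: 3.48
tcp_pos: [0.4761, 0.1248, 0.2404]
tcp_rot: [0.001, 0.913, 0.408, -0.0]
ft_force: [0.8, 0.4, 0.4]
opening: 0.0941
grasp_force: 0.0
t: 4.1
tcp_pos: [0.5004, -0.1335, 0.107]
tcp_rot: [0.001, 0.685, 0.729, -0.0]
ft_force: [0.8, -0.6, -0.1]
opening: 0.0937
grasp_force: 0.0
[ 0.50041002 -0.13345232  0.10695812] 0.9981007733547774 1.632422646918841 [-3.940e-01  2.680e-01  1.780e+00 -1.000e-03  1.094e+00 -4.550e-01]
```

```bash
python3 -m inch '[[[0,0,-0.08],[0,0,0],0],[[0,0,-0.08],[0,0,0],0],[[0,0,-0.08],[0,0,0],0],[[0,0,-0.08],[0,0,0],0],[[0,0,-0.08],[0,0,0],0]]' 40
python3 -c "
from h import *
o=get_obs();q=o['tcp_rot'];m=R.from_quat([q[1],q[2],q[3],q[0]]).as_matrix();print(o['tcp_pos'],np.arctan2(m[1,0],m[0,0]))"
```

```text
t: 4.72
tcp_pos: [0.5035, -0.1295, 0.049]
tcp_rot: [0.002, 0.685, 0.729, 0.001]
ft_force: [0.1, 0.6, 0.6]
opening: 0.0939
grasp_force: 0.0
[ 0.50352121 -0.12946437  0.04901909] 1.6323871956185803
```

```bash
python3 -m inch '[[[0.003,-0.019,0],[0,0,-0.001],0],[[0.003,-0.019,-0.02],[0,0,-0.001],0],[[0.003,-0.019,-0.05],[0,0,-0.001],0],[[0.003,-0.019,-0.056],[0,0,-0.001],0],[[0.003,-0.019,-0.056],[0,0,-0.001],0]]' 40
python3 -c "
from h import *
o=get_obs();q=o['tcp_rot'];m=R.from_quat([q[1],q[2],q[3],q[0]]).as_matrix();print(o['tcp_pos'],np.arctan2(m[1,0],m[0,0]))"
```

```text
t: 5.35
tcp_pos: [0.5042, -0.1436, 0.0046]
tcp_rot: [-0.001, 0.687, 0.727, -0.0]
ft_force: [0.6, 0.3, -0.7]
opening: 0.0943
grasp_force: 0.0
[ 0.50420764 -0.14357     0.0045697 ] 1.628150788773867
```

```bash
python3 -m inch '[[[0.001,0,0],[0,0,0],1],[[0.001,0,0],[0,0,0],1],[[0.001,0,0],[0,0,0],1],[[0.001,0,0],[0,0,0],1],[[0.001,0,0],[0,0,0],1]]' 40
python3 -m inch '[[[0,0,0],[0,0,0],1],[[0,0,0],[0,0,0],1],[[0,0,0],[0,0,0],1],[[0,0,0.04],[0,0,0],1],[[0,0,0.08],[0,0,0],1]]' 40
python3 -c "
from h import *
o=get_obs();q=o['tcp_rot'];m=R.from_quat([q[1],q[2],q[3],q[0]]).as_matrix();print(o['tcp_pos'],np.arctan2(m[1,0],m[0,0]))"
```

```text
t: 5.98
tcp_pos: [0.5054, -0.1438, 0.0053]
tcp_rot: [0.0, 0.687, 0.727, 0.0]
ft_force: [-0.1, -0.2, 0.2]
opening: 0.0475
grasp_force: 0.0
t: 6.6
tcp_pos: [0.5048, -0.1435, 0.0653]
tcp_rot: [-0.001, 0.687, 0.727, -0.0]
ft_force: [-0.2, 0.0, -0.9]
opening: 0.0431
grasp_force: 40.0
[ 0.50480099 -0.14353268  0.06525181] 1.6281665236536063
```

```bash
python3 -m inch '[[[-0.113,0.325,0.207],[0,0,-0.2707],1],[[-0.113,0.325,0.207],[0,0,-0.2707],1],[[-0.113,0.325,0.207],[0,0,-0.2707],1],[[-0.113,0.325,0.207],[0,0,-0.2707],1],[[-0.113,0.325,0.207],[0,0,-0.2707],1]]' 40
python3 -m inch '[[[0.04,0.387,-0.08],[0,0,-0.2707],1],[[0.04,0.387,-0.08],[0,0,-0.2707],1],[[0.04,0.387,-0.08],[0,0,-0.2707],1],[[0.04,0.387,-0.08],[0,0,-0.2707],1],[[0.04,0.387,-0.08],[0,0,-0.2707],1]]' 40
python3 -m inch '[[[0,0,0],[0,0,0],1],[[0,0,0],[0,0,0],1],[[0,0,0],[0,0,0],1],[[0,0,0],[0,0,0],1],[[0,0,0],[0,0,0],1]]' 40
python3 - <<'E'
from h import *
import pickle
o=get_obs(); im=read_camera("wrist")[:,:,::-1]; s=read_camera("side")[:,:,::-1]; pickle.dump(o,open("w3.pkl","wb"))
q=o['tcp_rot'];m=R.from_quat([q[1],q[2],q[3],q[0]]).as_matrix();print(o['tcp_pos'],np.arctan2(m[1,0],m[0,0]),o['q'].round(2))
cv2.imwrite("pics/w3.png",im);cv2.imwrite("pics/s3.png",s)
a=cv2.resize(im[:300,130:390],(520,600),interpolation=cv2.INTER_CUBIC); b=cv2.resize(s[180:384,80:272],(280,298))
b=np.vstack([b,np.zeros((302,280,3),np.uint8)]); cv2.imwrite("pics/w3b.png",np.hstack([a,b]))
E
```

```text
t: 7.22
tcp_pos: [0.4196, 0.1013, 0.2212]
tcp_rot: [-0.0, 0.926, 0.377, -0.0]
ft_force: [1.2, 1.0, -1.4]
opening: 0.0434
grasp_force: 40.0
t: 7.85
tcp_pos: [0.4495, 0.3816, 0.1619]
tcp_rot: [0.0, 0.999, -0.039, -0.0]
ft_force: [1.0, -0.2, -1.8]
opening: 0.0434
grasp_force: 40.0
t: 8.48
tcp_pos: [0.4499, 0.3791, 0.1631]
tcp_rot: [-0.0, 0.999, -0.037, 0.0]
ft_force: [0.7, -0.4, -1.1]
opening: 0.0432
grasp_force: 40.0
[0.4499488  0.37914717 0.16313027] -0.0737940593904189 [ 0.58  0.32  1.55 -0.    1.27  2.23]
```

View pics/w3b.png

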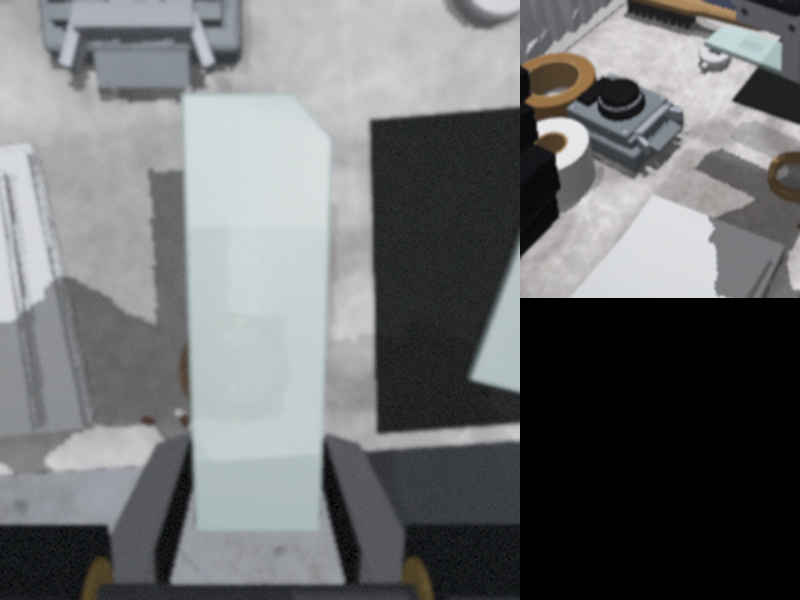

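Slide held straight, label up: leading corners (184,95), (293,97), clip on the right to (330,138), rear corners (320,529), (198,531). Meter mouth: guide tips (67,65)/(208,67), ramp front edge (97,92)-(188,92). Computing the relative pose.

Run:
```python
from h import *
import pickle
o=pickle.load(open("w3.pkl","rb")); W=cam("wrist",o); S=cam("side")
w=lambda x,y:(np.array([x,y])+.5)/2-.5+[130,0]
M=np.array([[70,22,8],[70,-10,8],[58,-22,8],[-70,-22,8],[-70,22,8]])/1e3
t=np.array([w(*p) for p in[(184,95),(293,97),(330,138),(320,529),(198,531)]])
pts=lambda p:M@R.from_euler('zy',[p[3],p[4]]).as_matrix().T+p[:3]
r=least_squares(lambda p:(proj(W,pts(p))-t).ravel(),[.49,.38,.16,-.07,0]); p=r.x; print(p.round(4),r.fun.round(1))
A=R.from_euler('zy',[p[3],p[4]]).as_matrix(); print("front",p[:3]+A@[.07,0,0],"rear",p[:3]+A@[-.07,0,0],"tcp",o["tcp_pos"],"grip",p[:3]+A@[-.045,0,.004])
for n,a,b,z in[("ramp",(97,92),(188,92),.028),("guide",(67,65),(208,67),.045),("base",(52,52),(240,60),.03)]:
    P,Q=atz(W,w(*a),z),atz(W,w(*b),z); c=(P+Q)/2; print(n,P.round(4),Q.round(4),c.round(4),np.linalg.norm(P-Q),"line y",.4237+(.6435-c[0])*.0731)
```

```text
[ 0.4947  0.3758  0.1565 -0.0707  0.0485] [-0.1  0.5 -0.6 -0.7  0.7  0.5  0.8  0.3 -0.8 -0.7]
front [0.56445378 0.37084679 0.15311271] rear [0.42496803 0.38073792 0.1598869 ] tcp [0.4499488  0.37914717 0.16313027] grip [0.45007023 0.37897164 0.16267251]
ramp [0.6003 0.4509 0.028 ] [0.5969 0.4043 0.028 ] [0.5986 0.4276 0.028 ] 0.04667020505699299 line y 0.42698172533529266
guide [0.6091 0.4593 0.045 ] [0.6032 0.392  0.045 ] [0.6062 0.4256 0.045 ] 0.06759523394144527 line y 0.42642973275500207
base [0.6195 0.4702 0.03  ] [0.609  0.3765 0.03  ] [0.6143 0.4234 0.03  ] 0.0942098143519829 line y 0.42583517343858945
```

Run:
```python
from h import *
import pickle
M=np.array([[70,22,8],[70,-10,8],[58,-22,8],[-70,-22,8],[-70,22,8]])/1e3
w=(np.array([[371,119],[421,120],[438,140],[430,322],[368,321]])+.5)*.64-.5
W=cam("wrist",pickle.load(open("w1.pkl","rb")))
pts=lambda p:M@R.from_euler('zy',[p[3],p[4]]).as_matrix().T+p[:3]
print(least_squares(lambda p:(proj(W,pts(p))-w).ravel(),[.5,-.1,.01,1.63,0]).x.round(4))
# side view: predicted slide corners for pitch 0 / .0485
S=cam("side"); im=cv2.imread("pics/s3.png")
V=[]
for pt in(0,.0485):
    A=R.from_euler('zy',[-.0707,pt]).as_matrix(); g=np.array([.4501,.379,.1648]); c=g-A@[-.045,0,.004]
    P=M@A.T+c; uv=proj(S,P); print(pt,uv.round(1).tolist())
    j=cv2.resize(im[185:245,190:290],(800,480),interpolation=cv2.INTER_CUBIC)[:, :800]
    q=((uv+.5-[190,185])*8).astype(int); cv2.polylines(j,[q.reshape(-1,1,2)],True,(0,0,255),1); V.append(j[:290])
cv2.imwrite("pics/s3c.png",np.vstack(V))
```

```text
[ 0.5023 -0.0992  0.0054  1.6279  0.0198]
0 [[205.1, 207.9], [215.9, 198.2], [225.7, 196.8], [293.9, 221.3], [281.5, 236.9]]
0.0485 [[205.2, 210.6], [216.0, 200.8], [225.7, 199.2], [293.8, 220.7], [281.4, 236.3]]
```

View pics/s3c.png

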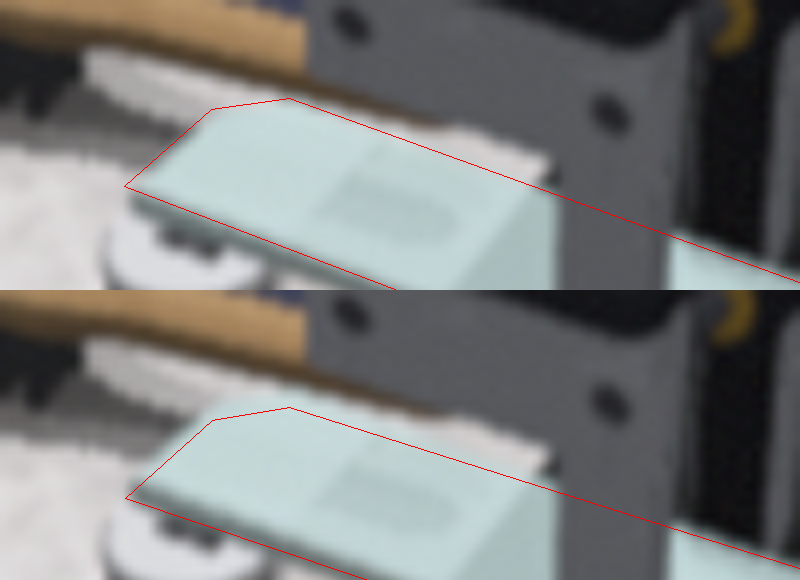

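The pitch-0 outline fits the side view (leading corner at 125,185), so the slide is level. Going to the pre-insert pose.

```bash
python3 -m inch '[[[0.02,0.075,0],[0,0,0],1],[[0.025,0.0755,-0.05],[0,0,0],1],[[0.03,0.0755,-0.12],[0,0,0],1],[[0.035,0.0755,-0.1695],[0,0,0],1],[[0.035,0.0755,-0.1695],[0,0,0],1]]' 40
python3 -m inch '[[[0,0,0],[0,0,0],1],[[0,0,0],[0,0,0],1],[[0,0,0],[0,0,0],1],[[0,0,0],[0,0,0],1],[[0,0,0],[0,0,0],1]]' 40
cat > st.py <<'E'
from h import *
o=get_obs();q=o['tcp_rot'];m=R.from_quat([q[1],q[2],q[3],q[0]]).as_matrix();p=o['tcp_pos']
a=-.073;d=p[:2]-[.6435,.4237];print("meter frame x,y:",(d@[np.cos(a),np.sin(a)]).round(4),(d@[-np.sin(a),np.cos(a)]).round(4),"z",p[2].round(4),"yaw",np.arctan2(m[1,0],m[0,0]).round(4),"F",o["ft_force"].round(1),"M",o["moment"].round(2))
E
python3 st.py
```

```text
t: 9.2
tcp_pos: [0.4739, 0.4348, 0.0323]
tcp_rot: [0.002, 0.999, -0.036, -0.003]
ft_force: [-0.2, 0.3, -0.8]
opening: 0.0429
grasp_force: 40.0
t: 9.82
tcp_pos: [0.476, 0.4366, 0.0358]
tcp_rot: [-0.0, 0.999, -0.036, 0.0]
ft_force: [0.6, -0.3, -1.0]
opening: 0.0434
grasp_force: 40.0
meter frame x,y: -0.168 0.0007 z 0.0358 yaw -0.0726 F [ 0.6 -0.3 -1. ] M [ 0.11  0.12 -0.02]
```

```bash
python3 -m inch '[[[0.012,-0.0015,0],[0,0,0],1],[[0.024,-0.003,0],[0,0,0],1],[[0.036,-0.004,0],[0,0,0],1],[[0.048,-0.005,0],[0,0,0],1],[[0.06,-0.005,0],[0,0,0],1]]' 40; python3 st.py
```

```text
t: 10.45
tcp_pos: [0.5217, 0.4326, 0.0353]
tcp_rot: [0.0, 0.999, -0.036, -0.0]
ft_force: [-0.5, -0.5, -1.2]
opening: 0.0434
grasp_force: 40.0
meter frame x,y: -0.1221 0.0 z 0.0353 yaw -0.073 F [-0.5 -0.5 -1.2] M [0.07 0.08 0.  ]
```

Clean. Now into the slot, up to just before the stop (about 35 mm).

```bash
python3 -m inch '[[[0.01,-0.0007,0],[0,0,0],1],[[0.02,-0.0014,0],[0,0,0],1],[[0.03,-0.0021,0],[0,0,0],1],[[0.038,-0.0027,0],[0,0,0],1],[[0.046,-0.0033,0],[0,0,0],1]]' 40; python3 st.py
```

```text
t: 11.08
tcp_pos: [0.5557, 0.4303, 0.0354]
tcp_rot: [0.0, 0.999, -0.036, -0.0]
ft_force: [0.4, -0.2, -1.3]
opening: 0.0429
grasp_force: 40.0
meter frame x,y: -0.088 0.0002 z 0.0354 yaw -0.0727 F [ 0.4 -0.2 -1.3] M [ 0.03  0.08 -0.02]
```

```bash
python3 -m inch '[[[0.006,-0.0004,0],[0,0,0],1],[[0.011,-0.0008,0],[0,0,0],1],[[0.015,-0.0011,0],[0,0,0],1],[[0.018,-0.0013,0],[0,0,0],1],[[0.018,-0.0013,0],[0,0,0],1]]' 40; python3 st.py
python3 -m inch '[[[0.002,-0.0001,0],[0,0,0],1],[[0.004,-0.0003,0],[0,0,0],1],[[0.006,-0.0004,0],[0,0,0],1],[[0.006,-0.0004,0],[0,0,0],1],[[0.006,-0.0004,0],[0,0,0],1]]' 40; python3 st.py
```

```text
t: 11.7
tcp_pos: [0.5682, 0.4293, 0.0352]
tcp_rot: [0.0, 0.999, -0.036, -0.001]
ft_force: [-2.7, 0.8, -0.5]
opening: 0.0431
grasp_force: 40.0
meter frame x,y: -0.0755 0.0001 z 0.0352 yaw -0.0727 F [-2.7  0.8 -0.5] M [0.05 0.46 0.02]
t: 12.32
tcp_pos: [0.5731, 0.429, 0.0354]
tcp_rot: [0.0, 0.999, -0.036, -0.0]
ft_force: [-3.9, -0.5, -1.2]
opening: 0.0431
grasp_force: 40.0
meter frame x,y: -0.0706 0.0001 z 0.0354 yaw -0.0727 F [-3.9 -0.5 -1.2] M [0.11 0.77 0.04]
```

```bash
python3 -m inch '[[[0.002,-0.0001,0],[0,0,0],1],[[0.004,-0.0003,0],[0,0,0],1],[[0.005,-0.0004,0],[0,0,0],1],[[0.005,-0.0004,0],[0,0,0],1],[[0.005,-0.0004,0],[0,0,0],1]]' 40; python3 st.py
python3 -m inch '[[[0.001,-0.0001,0],[0,0,0],1],[[0.002,-0.0001,0],[0,0,0],1],[[0.002,-0.0001,0],[0,0,0],1],[[0.002,-0.0001,0],[0,0,0],1],[[0.002,-0.0001,0],[0,0,0],1]]' 40; python3 st.py
```

```text
t: 12.95
tcp_pos: [0.577, 0.4287, 0.0354]
tcp_rot: [0.0, 0.999, -0.036, -0.0]
ft_force: [-4.6, -0.4, -0.7]
opening: 0.0429
grasp_force: 40.0
meter frame x,y: -0.0667 0.0001 z 0.0354 yaw -0.0727 F [-4.6 -0.4 -0.7] M [0.04 0.96 0.01]
t: 13.58
tcp_pos: [0.5771, 0.4286, 0.0351]
tcp_rot: [0.0, 0.999, -0.036, -0.002]
ft_force: [-6.4, 0.3, 0.3]
opening: 0.0429
grasp_force: 40.0
meter frame x,y: -0.0666 0.0001 z 0.0351 yaw -0.0727 F [-6.4  0.3  0.3] M [0.08 1.35 0.04]
```

```bash
python3 -m inch '[[[0.001,-0.0001,0],[0,0,0],1],[[0.001,-0.0001,0],[0,0,0],1],[[0.001,-0.0001,0],[0,0,0],1],[[0.001,-0.0001,0],[0,0,0],1],[[0.001,-0.0001,0],[0,0,0],1]]' 40; python3 st.py
python3 -m inch '[[[0.001,-0.0001,0],[0,0,0],1],[[0.001,-0.0001,0],[0,0,0],1],[[0.001,-0.0001,0],[0,0,0],1],[[0.001,-0.0001,0],[0,0,0],1],[[0.001,-0.0001,0],[0,0,0],1]]' 40; python3 st.py
```

```text
t: 14.2
tcp_pos: [0.5771, 0.4286, 0.035]
tcp_rot: [0.0, 0.999, -0.036, -0.002]
ft_force: [-7.1, 0.1, -0.3]
opening: 0.0435
grasp_force: 40.0
meter frame x,y: -0.0666 0.0 z 0.035 yaw -0.0726 F [-7.1  0.1 -0.3] M [0.12 1.54 0.06]
t: 14.82
tcp_pos: [0.5772, 0.4285, 0.0349]
tcp_rot: [0.001, 0.999, -0.036, -0.003]
ft_force: [-9.1, 0.4, -0.3]
opening: 0.0435
grasp_force: 40.0
meter frame x,y: -0.0665 -0.0 z 0.0349 yaw -0.0726 F [-9.1  0.4 -0.3] M [0.19 1.72 0.06]
```

```bash
python3 -c "
from workcell import *
print(hand_in())"
```

```text
the job is handed in; nothing more can be done
None
```

The label-up slide is in the meter, clipped end first, and still gripped at 40 N. The stop is at its hard end: the push rose to 9 N, above the 4.4 N spring, with no further travel. The other slide was left alone and the job was handed in at about 15 s. One risk: while surveying, a finger most likely struck the raised lever beside the mat (77 N at the wrist, 39 N on a finger pad at the one reading taken), which may count against the 40 N contact limit, though nothing looked displaced afterwards.

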